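# Prop open the lid of the gauge chest

## Robot

A 6-joint arm with a two-finger parallel gripper is mounted at the origin on a cart in front of the work surface, level with it; the furniture and walls round the work are solid. World frame = base frame: x ahead of the robot, y to its left, z up, the work surface at z = 0. Lengths are in m, angles in rad, forces in N, time in s.
With the tool pointing down it reaches from about 0.375 to 0.825 m from the base axis. Payload 5.5 kg.
Tool frame: the origin (TCP) lies between the finger pads; the fingertips stand 8 mm ahead of it and the grasp point (between the pads) lies 11 mm behind it (arm.tip_reach is the distance from the TCP to the fingertips, in m); z points along the fingers, y is the line along which they close (so a half turn about z gives the same grasp; the last joint's range is limited). The gripper opens to 85 mm and grips with 20 to 120 N. Pads are 22 mm wide; open, the fingers measure 114 mm over their backs; the gripper's body (76 mm by 85 mm) begins 54 mm behind the grasp point. The pads swing forward as they close: fully open they stand 13 mm farther back than shut.
Start: joints at [-1.247, 0.314, -0.047, 1.21, 0, 1.571], TCP at [0.191, -0.569, 0.239] pointing down, gripper open.
Joint ranges: [-2.67, 2.67], [-0.69, 1.73], [-1.03, 1.25], [-2.08, 2.16], [-1.42, 1.45], [-3.14, 3.14]. Speed limits (rad/s): [2.39, 2.39, 3.01, 3.14, 3.14, 3.14].

## Interface

Orientations are given as a unit quaternion [w, x, y, z].
In Python, from plant import arm gives the robot as it stands. The module is installed in compiled form; this text tells all that it offers.
- The arm moves only by the tool carry_out, never from a script. Its argument "commands" is a list of rows, each a list of 6 numbers: the shift along the tool's x, y, z in m, then the turn, a rotation vector about the tool's x, y, z in degrees. A call has 1 to 8 rows; each row is the pose to reach, as a shift and turn from the pose commanded when the call began, along the tool's axes at that moment; what a row does not reach only later rows make up. A row lasts 1/8 s, in which the tool goes at most 62.5 mm and 10.7 degrees, less where a joint would pass 70% of its speed; a pose out of reach is approached as far as the arm can. A call with a gripper value outside its range is refused whole. "claw" is the gripper's target within -1 to 1 (fully open at 1, half-way at 0, shut at -1), set as the call begins (left out, the last holds). The fingers move at their own pace and stop on an object; "newtons" is the grip in N (left out, the last holds). Time passes only in rows, so rows that repeat a pose let the fingers close. It gives the time, the measured TCP pose, the force, the opening and the grip force at its end, in the units of the state.
- arm.sense(): the state, without advancing time (a new reading comes with each control period).
- arm.snapshot(name): name is "scene" or "top" or "wrist"; returns a dict with "image" (420x560x3 uint8, red, green, blue), "fovy" (degrees; the focal length in pixels is half the picture's height over the tangent of half this angle, whatever the lens; pixels are square), "cx", "cy" (the principal point, pixels), "world_to_cam" (4x4, takes a point from world to camera coordinates). Camera axes: x right, y down, z forward; pixel columns grow to the right and rows downward; lengths in m; the calibration is good to about 2 mm. A picture is of the moment at which its call begins. There is no depth.
- arm.hand_in(): hands the job in; it is judged then, once.
The state is a dict: "time": time; "q": joint angles; "dq": joint speeds; "effort": joint torques, N m; "position": TCP position; "ee_rot": TCP orientation; "wrist_force": force on the tool from outside, world axes, zero at the start; "moment": the same for the moment, N m; "width": opening from 0.0 (shut) to 1.0 (fully open); "gripper_force": force on a finger pad.
Only numpy, scipy, OpenCV 4.12 (cv2) and the standard library are available. Lean on these libraries where they do the work, as an engineer would, in place of code of your own. Each camera call takes 0.05 s, during which the arm holds its last target. There are 200 camera calls.

## Task

Open the lid of the steel chest on the bench, swing its prop rod up from inside, and let the lid gently down onto it until the rod's tip sits in the hole of the stay plate under the lid and holds the lid open by itself. Never let the lid fall, and leave the things in the chest and round it where they are.

Things in the scene. Friction and masses are not known exactly. Their poses are not given: they have to be found in the camera images.
- chest: grey sheet-steel chest, fixed; 170 deep (its x), 170 wide (its y), 80 mm high to the rim, 4 mm walls, inner floor 10 mm up. Origin: centre of its underside. Its front faces its own -x; the lid's hinge axis runs along its y at x=+85, z=80. Rod and stay plate work in its plane y=-30.
- lid (a joint): lid angle, rad: 0 shut, 1.57 upright, stop at 1.85 where it leans back and stays; below 1.57 it falls shut unless held. Panel 170 long from hinge to front edge, 6 thick, 0.3 to 0.65 kg, free hinge. The rod in the hole holds it at about 0.93 to 1.02.
- lid_bar (a point): middle of the lid's round handle bar: 12 mm thick, 90 long between its two arms, parallel to the hinge, 40 mm beyond the lid's front edge (210 from the hinge axis, 4 mm above the hinge-axis plane of the lid), with open space between bar and lid. It can be taken from above at any lid angle, and turns in the grip.
- stay_face (a point): point on the face of the steel stay plate under the lid, 110 mm from the hinge axis, 10 below it with the lid shut; x toward the hinge, z out through the lid's top. The plate (34 wide, 85 long) is clamped where last used: its one hole (15 along x, 16 across, 10 deep) is centred anywhere 95 to 125 mm from the hinge: look or feel for it. From the hole out to 165 mm the tip can slide on the face.
- prop_rod (a joint): prop rod angle, rad: 0 stowed (level, pointing to the hinge), stop at 1.5. Stiff pivot: stays where left (0.22 N m), even with the lid resting on its tip beside the hole. In the hole it stands at about 0.78 to 1.0. Set steeper and pushed toward the hinge from its front side under the resting lid, its tip slides along the plate toward the hinge, drops into the hole and stops dead.
- rod_pivot (a point): the rod's pivot, inside the chest at its own x=-70, y=-30, z=58 mm; axis along the chest's y.
- rod_tip (a point): the rod's rounded end, 147 mm from the pivot (the end is a ball of radius 5, its centre at 142). In the hole it lies about 9 mm beyond the plate's face.
- bush: flanged steel bush, 39 mm wide, 30 high, standing in the chest at its far (+y) side; origin under its centre
- bearing: ball bearing, 42 mm wide, 13 high, lying in the chest at its far (+y) side; origin under its centre
- grease_tin: round tin, 65 mm wide, 33 high, on the bench before the chest's front; origin under its centre
- tape_roll: roll of tape, 95 mm wide, 19 high, flat on the bench behind the chest; origin under its centre
- bolt_1: bolt standing on its head, 22 mm wide, 58 high, on the bench behind the chest; origin under its centre

How it is judged:
By the outcome, as a careful person would: the job done as asked, in the order asked, and still so for the second after the job is handed in, with the robot touching nothing.
It also fails if it takes over 72 s, if anything falls off the work surface, if the arm or the gripper's body presses on something with over 40 N, if the wrist force passes 120 N, or if a joint passes its speed limit or range.

## Working session

There is one attempt and no reset: what is moved stays moved. The work goes in short steps, Python scripts to look and compute and a tool call to move; the robot and the scene stay as the last step left them, time stands still between calls to the robot, and variables do not carry over. Pictures are saved under pics/ and viewed, at most 10 in all, crops included, and the job is handed in when it is done.

Besides the shell and the picture viewer there is one more tool, called after "Request:" as a command line: name --pt "numbers of a row" for each row, then --argument value for the rest. carry_out: Moves the arm, as the interface text tells. Its arguments: {"type":"object","properties":{"commands":{"type":"array","items":{"type":"array","items":{"type":"number"}}},"claw":{"type":"number"},"newtons":{"type":"number"}},"required":["commands"]}

```bash
mkdir -p pics; cat > h.py <<'E'
import numpy as np,cv2
from plant import arm
def snap(n,f):
    s=arm.snapshot(n); cv2.imwrite('pics/'+f,cv2.cvtColor(s['image'],cv2.COLOR_RGB2BGR)); return s
def cam(s):
    f=210/np.tan(np.radians(s['fovy'])/2); return f,s['cx'],s['cy'],np.array(s['world_to_cam'])
def proj(s,p):
    f,cx,cy,T=cam(s); c=(T[:3,:3]@np.atleast_2d(p).T).T+T[:3,3]; return np.c_[cx+f*c[:,0]/c[:,2],cy+f*c[:,1]/c[:,2]]
def ray(s,u,v,z):
    f,cx,cy,T=cam(s); d=T[:3,:3].T@np.array([(u-cx)/f,(v-cy)/f,1]); o=-T[:3,:3].T@T[:3,3]; return o+d*(z-o[2])/d[2]
E
python3 - <<'E'
from h import *
import pickle
a=snap('top','top0.png');b=snap('scene','scene0.png')
pickle.dump((a,b),open('s0.pkl','wb'))
for s in(a,b):print(cam(s))
st=arm.sense();print(st['position'],st['ee_rot'],st['wrist_force'],arm.tip_reach)
i=np.hstack([cv2.imread('pics/top0.png'),cv2.imread('pics/scene0.png')])
E
```

```text
(np.float64(524.2939530578942), 265.6171904546908, 210.36156617085987, array([[ 0.02811591, -0.99938395,  0.02100499,  0.01577741],
       [-0.99148056, -0.03055486, -0.12662026,  0.52956478],
       [ 0.12718406, -0.017266  , -0.99172884,  1.44186701],
       [ 0.        ,  0.        ,  0.        ,  1.        ]]))
(np.float64(435.86010512690973), 281.62737282237003, 216.04549947662312, array([[ 0.56705271, -0.82367682, -0.00277813, -0.22643019],
       [-0.33832442, -0.22983851, -0.91252991,  0.25093477],
       [ 0.75099121,  0.51839248, -0.40900053,  0.8381816 ],
       [ 0.        ,  0.        ,  0.        ,  1.        ]]))
[ 0.19075009 -0.56833301  0.23852735] [-7.60328865e-04  9.86921317e-01  1.61200874e-01 -1.18876144e-04] [-0.65675781  0.94335479  0.08569093] 0.008
```

View pics/top0.png

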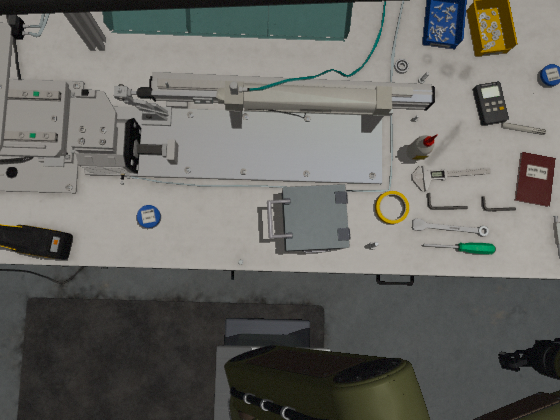

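View pics/scene0.png

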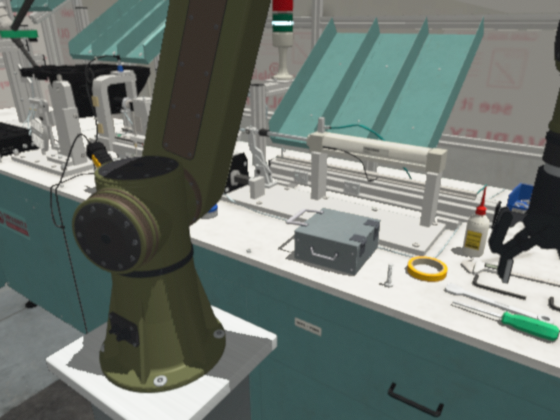

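```bash
python3 - <<'E'
import cv2
i=cv2.imread('pics/top0.png')[170:270,240:420]
cv2.imwrite('pics/c0.png',cv2.resize(i,None,fx=4.4,fy=4.4,interpolation=cv2.INTER_CUBIC))
E
```

```text
(no output)
```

View pics/c0.png

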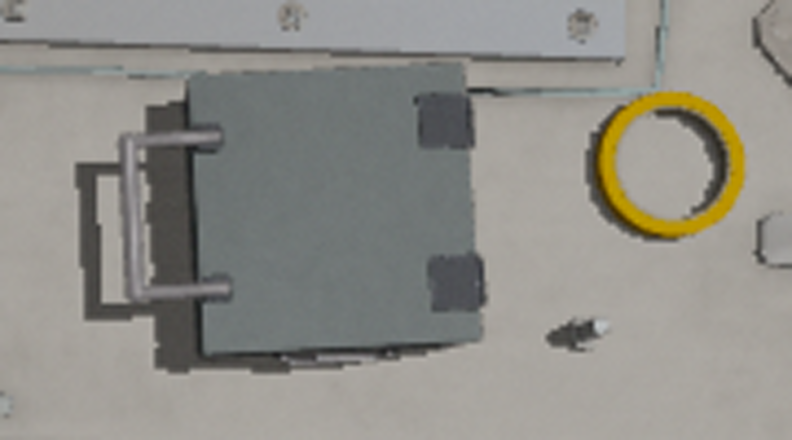

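```bash
cat >> h.py <<'E'
E
python3 - <<'E'
from h import *
import pickle
a,b=pickle.load(open('s0.pkl','rb'))
P=[ray(a,240+u/4.4,170+v/4.4,z) for u,v,z in[(188,75,.086),(465,63,.086),(483,340,.086),(203,354,.086),(132,217,.09),(128,137,.09),(138,296,.09)]]
for p in P:print(p.round(4), np.hypot(*p[:2]).round(3))
fm=(P[0]+P[3])/2;hm=(P[1]+P[2])/2
print('front',fm,'hinge',hm, np.linalg.norm(fm-hm),np.linalg.norm(P[0]-P[3]))
x=hm-fm;print('yaw',np.degrees(np.arctan2(x[1],x[0])), 'from width', np.degrees(np.arctan2(*(P[0]-P[3])[[1,0]])),np.degrees(np.arctan2(*(P[1]-P[2])[[1,0]])),np.degrees(np.arctan2(*(P[5]-P[6])[[1,0]])))
st=arm.sense();print(st['q'])
E
```

```text
[ 0.5877 -0.0126  0.086 ] 0.588
[ 0.6008 -0.185   0.086 ] 0.629
[ 0.4288 -0.1975  0.086 ] 0.472
[ 0.4152 -0.0259  0.086 ] 0.416
[0.4976 0.0198 0.09  ] 0.498
[0.5471 0.0236 0.09  ] 0.548
[0.4492 0.0149 0.09  ] 0.449
front [ 0.50146282 -0.01927601  0.086     ] hinge [ 0.51478205 -0.19124371  0.086     ] 0.17248272862853364 0.1730496099335391
yaw -85.57117260868004 from width 4.413775463553903 4.180798962719679 5.12738774467683
[-1.24698509e+00  3.14150774e-01 -4.79703117e-02  1.21021434e+00
  1.04831625e-05  1.57079282e+00]
```

Request:
carry_out --pt "0.03 -0.029 0 0 0 -10" --pt "0.06 -0.058 0 0 0 -20" --pt "0.09 -0.087 0 0 0 -30" --pt "0.12 -0.116 0 0 0 -40" --pt "0.15 -0.145 0 0 0 -50" --pt "0.18 -0.174 0 0 0 -60" --pt "0.21 -0.203 0 0 0 -70" --pt "0.24 -0.23 0 0 0 -80" --claw -0.3 --newtons 40

```text
time: 1.1
position: [0.3455, -0.2729, 0.2391]
ee_rot: [-0.0, 0.65, 0.76, 0.0]
wrist_force: [0.4, -0.4, 0.5]
width: 0.352
gripper_force: 0.0
```

```bash
cat >> h.py <<'E'
from scipy.spatial.transform import Rotation as Ro
YAW=np.radians(-85.6); C=np.array([.508,-.105,0])
ex=np.array([np.cos(YAW),np.sin(YAW),0]);ey=np.array([-ex[1],ex[0],0]);ez=np.array([0,0,1.])
H=np.array([.5148,-.1905,0]) ; C=H-.085*ex
def c2w(x,y,z):return C+x*ex+y*ey+z*ez
def w2c(p):p=np.array(p)-C;return np.array([p@ex,p@ey,p[2]])
def down(tilt=0): # tool x=-ey, z=down tilted by tilt deg toward +chest x
    t=np.radians(tilt);z=np.sin(t)*ex-np.cos(t)*ez;x=-ey;return np.c_[x,np.cross(z,x),z]
def rel(p,R,st=None):
    st=st or arm.sense();w,x,y,z=st['ee_rot'];R0=Ro.from_quat([x,y,z,w]).as_matrix()
    return (R0.T@(np.array(p)-st['position'])).round(4),Ro.from_matrix(R0.T@R).as_rotvec(degrees=True).round(1)
def stat():
    s=arm.sense();print('t',round(s['time'],2),'chest mm',(w2c(s['position'])*1e3).round(1),'F',np.round([s['wrist_force']@ex,s['wrist_force']@ey,s['wrist_force'][2]],1),'w',round(s['width'],3),s['gripper_force'],'q',np.round(s['q'],2));return s
E
python3 - <<'E'
from h import *
stat();print(rel(c2w(-.125,0,.19),down()))
E
```

```text
t 1.1 chest mm [ 154.2 -175.2  239.1] F [0.4 0.3 0.5] w 0.352 0.0 q [-0.67  0.01 -0.41  1.15  0.    0.75]
(array([0.2647, 0.1964, 0.0491]), array([  0. ,  -0. , -85.5]))
```

Request:
carry_out --pt "0.035 0.026 0.0 0 0 -10.6" --pt "0.07 0.052 0 0 0 -21.2" --pt "0.105 0.078 0 0 0 -31.8" --pt "0.14 0.104 0 0 0 -42.4" --pt "0.175 0.13 0 0 0 -53" --pt "0.21 0.156 0 0 0 -63.6" --pt "0.245 0.18 0.02 0 0 -74.2" --pt "0.265 0.196 0.03 0 0 -84.8"

```text
time: 2.1
position: [0.4996, 0.0186, 0.2081]
ee_rot: [-0.001, -0.033, 0.999, 0.0]
wrist_force: [0.6, -0.8, 0.0]
width: 0.352
gripper_force: 0.0
```

Request:
carry_out --pt "0 0 0.01 0 0 -0.7" --pt "0 0 0.019 0 0 -0.7" --pt "0 0 0.019 0 0 -0.7"

```text
time: 2.48
position: [0.4986, 0.0159, 0.1896]
ee_rot: [-0.001, -0.034, 0.999, -0.0]
wrist_force: [-0.8, 0.2, 0.7]
width: 0.35
gripper_force: 0.0
```

```bash
python3 - <<'E'
from h import *
stat();print(rel(c2w(-.125,0,.19),down()))
s=snap('wrist','w1.png');print(proj(s,[c2w(-.125,-.045,.084),c2w(-.125,.045,.084),c2w(-.085,-.085,.086),c2w(-.085,.085,.086)]))
E
```

```text
t 2.48 chest mm [-122.    -0.3  189.6] F [-0.3 -0.8  0.7] w 0.35 0.0 q [ 0.03  0.15 -0.37  1.05 -0.   -0.04]
(array([-0.0003,  0.003 , -0.0004]), array([-0. , -0.1, -0.5]))
[[289.56071519 140.52453689]
 [290.33743014 270.25618704]
 [221.93750305  73.75094164]
 [235.5005034  322.02141587]]
```

View pics/w1.png

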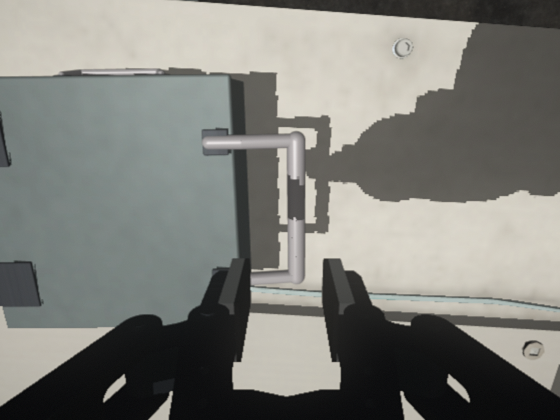

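Request:
carry_out --pt "0 0.003 0.03 0 0 -0.5" --pt "0 0.0065 0.06 0 0 -0.5" --pt "0 0.0065 0.085 0 0 -0.5" --pt "0 0.0065 0.105 0 0 -0.5" --pt "0 0.0065 0.116 0 0 -0.5" --pt "0 0.0065 0.116 0 0 -0.5"

```text
time: 3.28
position: [0.4989, 0.0229, 0.0742]
ee_rot: [-0.0, -0.039, 0.999, -0.0]
wrist_force: [-0.3, 0.1, 0.8]
width: 0.346
gripper_force: 0.0
```

Request:
carry_out --pt "0 0 0 0 0 0" --pt "0 0 0 0 0 0" --pt "0 0 0 0 0 0" --pt "0 0 0 0 0 0" --claw -1 --newtons 25

```text
time: 3.78
position: [0.5, 0.0226, 0.0752]
ee_rot: [0.001, -0.04, 0.999, -0.001]
wrist_force: [-1.3, -5.5, 6.4]
width: 0.125
gripper_force: 25.4
```

```bash
python3 - <<'E'
from h import *
stat()
E
```

```text
t 3.77 chest mm [-128.6    1.6   75.2] F [ 5.4 -1.7  6.4] w 0.125 25.43736219406128 q [ 0.05  0.26 -0.52  0.79 -0.   -0.03]
```

```bash
cat >> h.py <<'E'
def arc(t0,ts):
    B=lambda t:np.array([-.21*np.cos(t)+.004*np.sin(t),.21*np.sin(t)+.004*np.cos(t)])
    for t in ts:
        d=B(t)-B(t0);print([0,round(-d[0],4),round(-d[1],4),0,0,0],end=',')
    print()
E
python3 - <<'E'
from h import *
for t0,n,e in((0,8,.6),(.6,8,1.3),(1.3,8,1.84)):arc(t0,np.linspace(t0,e,n+1)[1:])
E
```

```text
[0, np.float64(-0.0009), np.float64(-0.0157), 0, 0, 0],[0, np.float64(-0.003), np.float64(-0.0313), 0, 0, 0],[0, np.float64(-0.0062), np.float64(-0.0468), 0, 0, 0],[0, np.float64(-0.0106), np.float64(-0.0619), 0, 0, 0],[0, np.float64(-0.0161), np.float64(-0.0766), 0, 0, 0],[0, np.float64(-0.0226), np.float64(-0.0909), 0, 0, 0],[0, np.float64(-0.0303), np.float64(-0.1047), 0, 0, 0],[0, np.float64(-0.0389), np.float64(-0.1179), 0, 0, 0],
[0, np.float64(-0.0113), np.float64(-0.0145), 0, 0, 0],[0, np.float64(-0.0238), np.float64(-0.0279), 0, 0, 0],[0, np.float64(-0.0375), np.float64(-0.0402), 0, 0, 0],[0, np.float64(-0.0522), np.float64(-0.0513), 0, 0, 0],[0, np.float64(-0.0677), np.float64(-0.061), 0, 0, 0],[0, np.float64(-0.0841), np.float64(-0.0693), 0, 0, 0],[0, np.float64(-0.1012), np.float64(-0.0762), 0, 0, 0],[0, np.float64(-0.1187), np.float64(-0.0815), 0, 0, 0],
[0, np.float64(-0.0138), np.float64(-0.0031), 0, 0, 0],[0, np.float64(-0.0279), np.float64(-0.0052), 0, 0, 0],[0, np.float64(-0.042), np.float64(-0.0064), 0, 0, 0],[0, np.float64(-0.0562), np.float64(-0.0066), 0, 0, 0],[0, np.float64(-0.0703), np.float64(-0.0058), 0, 0, 0],[0, np.float64(-0.0844), np.float64(-0.0042), 0, 0, 0],[0, np.float64(-0.0983), np.float64(-0.0015), 0, 0, 0],[0, np.float64(-0.112), np.float64(0.002), 0, 0, 0],
```

Request:
carry_out --pt "0 -0.001 -0.016 0 0 0" --pt "0 -0.003 -0.031 0 0 0" --pt "0 -0.006 -0.047 0 0 0" --pt "0 -0.011 -0.062 0 0 0" --pt "0 -0.016 -0.077 0 0 0" --pt "0 -0.023 -0.091 0 0 0" --pt "0 -0.03 -0.105 0 0 0" --pt "0 -0.039 -0.118 0 0 0"

```text
time: 4.78
position: [0.5027, -0.0146, 0.1936]
ee_rot: [0.001, -0.04, 0.999, 0.002]
wrist_force: [3.1, 6.4, 0.7]
width: 0.13
gripper_force: 24.6
```

```bash
python3 - <<'E'
from h import *
stat()
E
```

```text
t 4.78 chest mm [-91.3   1.5 193.6] F [-6.2  3.6  0.7] w 0.13 24.55840677022934 q [-0.03  0.16 -0.36  1.06  0.   -0.11]
```

Request:
carry_out --pt "0 -0.011 -0.0145 0 0 0" --pt "0 -0.024 -0.028 0 0 0" --pt "0 -0.0375 -0.04 0 0 0" --pt "0 -0.052 -0.051 0 0 0" --pt "0 -0.068 -0.061 0 0 0" --pt "0 -0.084 -0.069 0 0 0" --pt "0 -0.101 -0.076 0 0 0" --pt "0 -0.1185 -0.0815 0 0 0"

```text
time: 5.78
position: [0.5121, -0.1334, 0.2765]
ee_rot: [0.001, -0.04, 0.999, 0.001]
wrist_force: [2.8, 3.9, 6.4]
width: 0.126
gripper_force: 25.9
```

Request:
carry_out --pt "0 -0.014 -0.003 0 0 0" --pt "0 -0.028 -0.005 0 0 0" --pt "0 -0.042 -0.0064 0 0 0" --pt "0 -0.056 -0.0066 0 0 0" --pt "0 -0.07 -0.006 0 0 0" --pt "0 -0.084 -0.004 0 0 0" --pt "0 -0.098 -0.0015 0 0 0" --pt "0 -0.109 0.001 0 0 0"

```text
time: 6.78
position: [0.5207, -0.2433, 0.2726]
ee_rot: [0.0, -0.04, 0.999, 0.0]
wrist_force: [4.7, 0.7, 1.8]
width: 0.126
gripper_force: 27.2
```

Request:
carry_out --pt "0 0 0 0 0 0" --pt "0 0 0 0 0 0"

```text
time: 7.02
position: [0.5207, -0.2431, 0.2725]
ee_rot: [0.0, -0.04, 0.999, -0.0]
wrist_force: [4.6, -0.4, 2.1]
width: 0.13
gripper_force: 27.3
```

```bash
python3 - <<'E'
from h import *
stat();s=snap('top','t2.png')
u,v=proj(s,c2w(0,0,.06))[0];i=cv2.imread('pics/t2.png')[int(v)-60:int(v)+60,int(u)-90:int(u)+70];print(int(u)-90,int(v)-60)
cv2.imwrite('pics/t2c.png',cv2.resize(i,None,fx=5,fy=5,interpolation=cv2.INTER_CUBIC))
E
```

```text
t 7.03 chest mm [137.9   1.8 272.5] F [0.7 4.6 2.1] w 0.13 27.30370044708252 q [-0.44  0.25 -0.05  1.27 -0.   -0.52]
225 158
```

View pics/t2c.png

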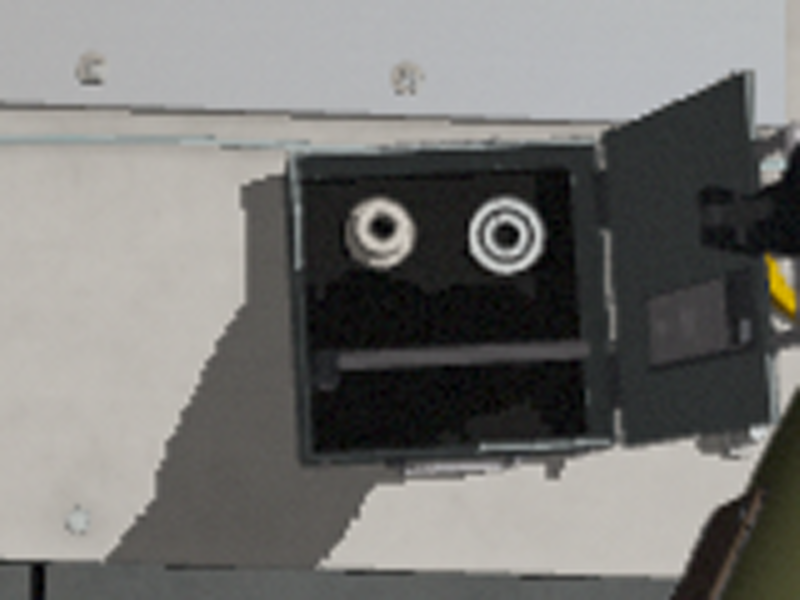

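```bash
python3 - <<'E'
from h import *
s=arm.snapshot('top')
g=lambda u,v,z:(w2c(ray(s,225+u/5,158+v/5,z))*1e3).round(1)
for u,v,z in[(290,152,.08),(600,143,.08),(303,465,.08),(617,442,.08),(328,370,.058),(345,361,.058),(590,350,.058)]:print(g(u,v,z))
E
```

```text
[-85.8  83.6  80. ]
[84.9 80.9 80. ]
[-87.9 -87.8  80. ]
[ 83.  -83.5  80. ]
[-70.  -35.2  58. ]
[-60.3 -30.7  58. ]
[ 75.5 -31.   58. ]
```

Request:
carry_out --pt "0 0 0 0 0 0" --pt "0 0 0 0 0 0" --pt "0 0 0 0 0 0" --claw -0.3

```text
time: 7.5
position: [0.5196, -0.2423, 0.2723]
ee_rot: [-0.001, -0.04, 0.999, 0.0]
wrist_force: [-0.6, -0.0, -0.0]
width: 0.351
gripper_force: 0.0
```

Request:
carry_out --pt "0 0 -0.03 0 0 0" --pt "0 0 -0.06 0 0 0" --pt "0 0 -0.08 0 0 0"

```text
time: 7.88
position: [0.5203, -0.2425, 0.3541]
ee_rot: [0.0, -0.04, 0.999, -0.0]
wrist_force: [1.0, -0.3, -0.1]
width: 0.351
gripper_force: 0.0
```

```bash
python3 - <<'E'
from h import *
stat();print(rel(c2w(.03,-.03,.3),down()))
E
```

```text
t 7.88 chest mm [137.2   1.5 354.1] F [ 0.4  0.9 -0.1] w 0.351 0.0 q [-0.44  0.25  0.12  1.45 -0.   -0.52]
(array([0.0312, 0.1073, 0.0541]), array([-0. ,  0. ,  0.2]))
```

```bash
cat >> h.py <<'E'
C=C-.0015*ex-.001*ey
E
python3 - <<'E'
from h import *
stat();R=down();R90=np.c_[R[:,1],-R[:,0],R[:,2]];print(rel(c2w(.035,-.03,.18),R90))
E
```

```text
t 7.88 chest mm [138.7   2.5 354.1] F [ 0.4  0.9 -0.1] w 0.351 0.0 q [-0.44  0.25  0.12  1.45 -0.   -0.52]
(array([0.0323, 0.1039, 0.1741]), array([-0. ,  0. , 90.2]))
```

Request:
carry_out --pt "0.006 0.02 0 0 0 10.6" --pt "0.012 0.05 0 0 0 21.2" --pt "0.02 0.08 0 0 0 31.8" --pt "0.032 0.104 0 0 0 42.4" --pt "0.032 0.104 0.02 0 0 53" --pt "0.032 0.104 0.04 0 0 63.6" --pt "0.032 0.104 0.07 0 0 74.2" --pt "0.032 0.104 0.1 0 0 84.8"

```text
time: 8.88
position: [0.4799, -0.1412, 0.252]
ee_rot: [0.0, 0.647, 0.763, -0.0]
wrist_force: [-0.0, -0.9, 0.5]
width: 0.349
gripper_force: 0.0
```

Request:
carry_out --pt "0 0 0.03 0 0 5.4" --pt "0 0 0.06 0 0 5.4" --pt "0 0 0.074 0 0 5.4" --pt "0 0 0.074 0 0 5.4"

```text
time: 9.38
position: [0.4795, -0.1411, 0.1782]
ee_rot: [-0.001, 0.68, 0.733, -0.0]
wrist_force: [0.0, -0.1, 0.5]
width: 0.351
gripper_force: 0.0
```

```bash
python3 - <<'E'
from h import *
stat();R=down();R90=np.c_[R[:,1],-R[:,0],R[:,2]];print(rel(c2w(.035,-.03,.047),R90))
s=snap('wrist','w2.png');print(proj(s,[c2w(-.07,-.03,.058),c2w(.035,-.03,.058),c2w(.077,-.03,.058)]))
E
```

```text
t 9.38 chest mm [ 34.5 -30.4 178.2] F [0.1 0.  0.5] w 0.351 0.0 q [-0.29  0.16 -0.38  1.03 -0.    1.21]
(array([-0.0006,  0.0007,  0.1312]), array([-0.1, -0. , -0. ]))
[[286.49948477  41.46024527]
 [286.56458154 203.4851532 ]
 [286.58659454 258.27516675]]
```

View pics/w2.png

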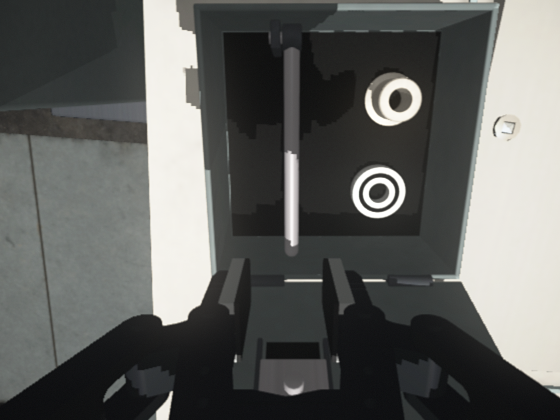

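Request:
carry_out --pt "0.001 0.003 0.03 0 0 0" --pt "0.002 0.003 0.06 0 0 0" --pt "0.002 0.003 0.09 0 0 0" --pt "0.002 0.003 0.115 0 0 0" --pt "0.002 0.003 0.131 0 0 0" --pt "0.002 0.003 0.131 0 0 0"

```text
time: 10.18
position: [0.4829, -0.139, 0.0477]
ee_rot: [-0.0, 0.68, 0.733, -0.0]
wrist_force: [0.2, 0.6, 0.2]
width: 0.35
gripper_force: 0.0
```

Request:
carry_out --pt "0 0 0 0 0 0" --pt "0 0 0 0 0 0" --pt "0 0 0 0 0 0" --pt "0 0 0 0 0 0" --claw -1 --newtons 20

```text
time: 10.68
position: [0.4827, -0.1394, 0.0488]
ee_rot: [0.0, 0.68, 0.733, -0.0]
wrist_force: [-5.3, -1.1, 6.3]
width: 0.11
gripper_force: 20.3
```

```bash
python3 - <<'E'
from h import *
stat();r=.105
for t0,t1 in((0,.6),(.6,1.15)):
    for t in np.linspace(t0,t1,9)[1:]:print([round(float(r*(np.cos(t0)-np.cos(t))),4),0,round(float(r*(np.sin(t0)-np.sin(t))),4)],end=',')
    print()
E
```

```text
t 10.68 chest mm [ 33.1 -27.1  48.8] F [ 0.6 -5.4  6.3] w 0.11 20.254071056842804 q [-0.28  0.3  -0.55  0.73 -0.    1.21]
[0.0003, 0, -0.0079],[0.0012, 0, -0.0157],[0.0026, 0, -0.0234],[0.0047, 0, -0.031],[0.0073, 0, -0.0385],[0.0105, 0, -0.0457],[0.0141, 0, -0.0526],[0.0183, 0, -0.0593],
[0.0043, 0, -0.0058],[0.0089, 0, -0.0113],[0.014, 0, -0.0165],[0.0194, 0, -0.0213],[0.0251, 0, -0.0257],[0.031, 0, -0.0298],[0.0373, 0, -0.0334],[0.0438, 0, -0.0366],
```

Request:
carry_out --pt "0 -0.001 -0.008 0 0 0" --pt "0.001 -0.001 -0.016 0 0 0" --pt "0.0025 -0.001 -0.0235 0 0 0" --pt "0.0045 -0.001 -0.031 0 0 0" --pt "0.0075 -0.001 -0.0385 0 0 0" --pt "0.0105 -0.001 -0.0455 0 0 0" --pt "0.014 -0.001 -0.0525 0 0 0" --pt "0.0185 -0.001 -0.0595 0 0 0"

```text
time: 11.68
position: [0.4809, -0.1204, 0.1078]
ee_rot: [0.0, 0.68, 0.733, 0.0]
wrist_force: [4.3, 0.2, -5.1]
width: 0.103
gripper_force: 19.9
```

Request:
carry_out --pt "0.0045 0 -0.006 0 0 0" --pt "0.009 0 -0.0115 0 0 0" --pt "0.014 0 -0.0165 0 0 0" --pt "0.0195 0 -0.0215 0 0 0" --pt "0.025 0 -0.0255 0 0 0" --pt "0.031 0 -0.03 0 0 0" --pt "0.0375 0 -0.0335 0 0 0" --pt "0.044 0 -0.0365 0 0 0"

```text
time: 12.68
position: [0.4775, -0.0768, 0.1443]
ee_rot: [0.0, 0.68, 0.733, -0.0]
wrist_force: [3.1, -2.8, -1.9]
width: 0.104
gripper_force: 19.5
```

```bash
python3 - <<'E'
from h import *
stat()
E
```

```text
t 12.68 chest mm [-29.8 -27.5 144.3] F [ 3.   2.9 -1.9] w 0.104 19.481744170188904 q [-0.16  0.16 -0.47  0.94 -0.    1.34]
```

Request:
carry_out --pt "0 0 0 0 0 0" --pt "0 0 0 0 0 0" --pt "0 0 -0.015 0 0 0" --pt "0 0 -0.04 0 0 0" --pt "0 0 -0.08 0 0 0" --pt "0 0 -0.13 0 0 0" --pt "0 0 -0.18 0 0 0" --pt "0 0 -0.21 0 0 0" --claw -0.3

```text
time: 13.68
position: [0.4776, -0.0769, 0.3575]
ee_rot: [0.001, 0.68, 0.733, 0.001]
wrist_force: [-0.4, 0.4, -0.2]
width: 0.354
gripper_force: 0.0
```

```bash
python3 - <<'E'
from h import *
stat();print(rel(c2w(.1442,0,.354),down()))
s=snap('top','t3.png');w=snap('scene','s3.png')
def crop(s,f,m):
    u,v=proj(s,c2w(0,0,.1))[0].astype(int);i=cv2.imread('pics/'+f)[v-m:v+m,u-m:u+m];print(u-m,v-m);return cv2.resize(i,(400,400),interpolation=cv2.INTER_CUBIC)
cv2.imwrite('pics/j3.png',np.hstack([crop(s,'t3.png',70),crop(w,'s3.png',80)]))
for a in(s,w):print(proj(a,[c2w(-.07+.147*np.cos(p),-.03,.058+.147*np.sin(p)) for p in(1.05,1.15,1.25)]).round(1))
E
```

```text
t 13.68 chest mm [-29.6 -27.4 357.5] F [-0.5 -0.4 -0.2] w 0.354 0.0 q [-0.16  0.07 -0.08  1.42  0.    1.34]
(array([-0.1738,  0.0276,  0.0037]), array([  0.1,   0.2, -90.1]))
246 146
258 140
[[322.3 224.7]
 [317.5 224.6]
 [312.2 224.7]]
[[336.6 193.7]
 [331.8 190.1]
 [326.8 187.1]]
```

View pics/j3.png

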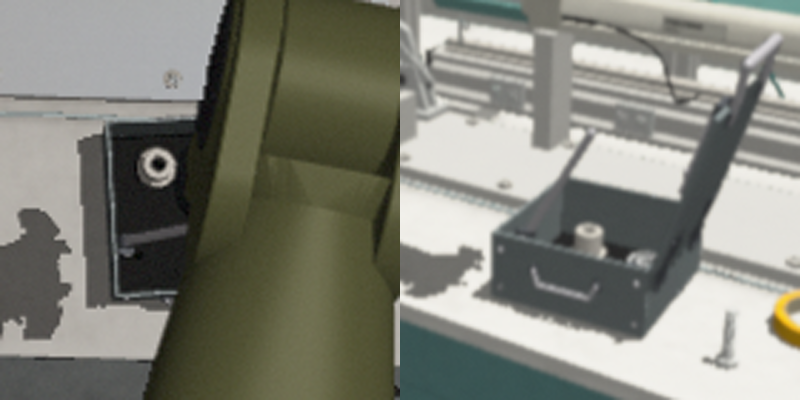

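Request:
carry_out --pt "-0.03 0.004 0 0 0 -10.6" --pt "-0.06 0.008 0 0 0 -21.2" --pt "-0.09 0.012 0 0 0 -31.8" --pt "-0.12 0.016 0 0 0 -42.4" --pt "-0.15 0.022 0 0 0 -53" --pt "-0.17 0.029 0 0 0 -63.6" --pt "-0.17 0.029 0 0 0 -74.2" --pt "-0.17 0.029 0 0 0 -84.8"

```text
time: 14.78
position: [0.5186, -0.2443, 0.3532]
ee_rot: [-0.001, 0.005, 1.0, 0.0]
wrist_force: [-0.9, -0.1, -0.6]
width: 0.346
gripper_force: 0.0
```

Request:
carry_out --pt "0 0 0 0 0 -5.4" --pt "0 0 0 0 0 -5.4"

```text
time: 15.02
position: [0.5187, -0.244, 0.3534]
ee_rot: [-0.0, -0.039, 0.999, 0.0]
wrist_force: [-0.8, -0.0, 0.4]
width: 0.352
gripper_force: 0.0
```

```bash
python3 - <<'E'
from h import *
stat();print(rel(c2w(.141,.002,.2715),down()))
E
```

```text
t 15.03 chest mm [140.1   0.8 353.4] F [-0.  -0.8  0.4] w 0.352 0.0 q [-0.44  0.25  0.12  1.45  0.   -0.52]
(array([-0.0013, -0.0009,  0.0819]), array([ 0. , -0.1,  0.1]))
```

Request:
carry_out --pt "-0.001 -0.001 0.03 0 0 0" --pt "-0.001 -0.001 0.055 0 0 0" --pt "-0.001 -0.001 0.075 0 0 0" --pt "-0.001 -0.001 0.082 0 0 0" --pt "-0.001 -0.001 0.082 0 0 0"

```text
time: 15.65
position: [0.52, -0.2449, 0.2717]
ee_rot: [-0.0, -0.039, 0.999, 0.0]
wrist_force: [-0.2, 0.4, -0.6]
width: 0.353
gripper_force: 0.0
```

Request:
carry_out --pt "0 0 0 0 0 0" --pt "0 0 0 0 0 0" --pt "0 0 0 0 0 0" --pt "0 0 0 0 0 0" --claw -1 --newtons 25

```text
time: 16.15
position: [0.5207, -0.2456, 0.2728]
ee_rot: [0.001, -0.04, 0.999, -0.001]
wrist_force: [-0.4, -2.1, 5.8]
width: 0.128
gripper_force: 24.9
```

```bash
python3 - <<'E'
from h import *
stat()
for t0,n,e in((1.84,8,1.3),(1.3,5,1.05)):arc(t0,np.linspace(t0,e,n+1)[1:])
E
```

```text
t 16.15 chest mm [141.9   2.6 272.8] F [ 2.1 -0.5  5.8] w 0.128 24.910850822925568 q [-0.44  0.25 -0.05  1.26 -0.   -0.52]
[0, np.float64(0.0137), np.float64(-0.0036), 0, 0, 0],[0, np.float64(0.0276), np.float64(-0.0062), 0, 0, 0],[0, np.float64(0.0417), np.float64(-0.0079), 0, 0, 0],[0, np.float64(0.0559), np.float64(-0.0086), 0, 0, 0],[0, np.float64(0.07), np.float64(-0.0084), 0, 0, 0],[0, np.float64(0.0842), np.float64(-0.0072), 0, 0, 0],[0, np.float64(0.0982), np.float64(-0.0051), 0, 0, 0],[0, np.float64(0.112), np.float64(-0.002), 0, 0, 0],
[0, np.float64(0.0101), np.float64(0.0029), 0, 0, 0],[0, np.float64(0.02), np.float64(0.0062), 0, 0, 0],[0, np.float64(0.0298), np.float64(0.0101), 0, 0, 0],[0, np.float64(0.0394), np.float64(0.0144), 0, 0, 0],[0, np.float64(0.0487), np.float64(0.0193), 0, 0, 0],
```

Request:
carry_out --pt "0 0.0135 -0.0035 0 0 0" --pt "0 0.0275 -0.006 0 0 0" --pt "0 0.0415 -0.008 0 0 0" --pt "0 0.056 -0.0085 0 0 0" --pt "0 0.07 -0.0085 0 0 0" --pt "0 0.084 -0.007 0 0 0" --pt "0 0.098 -0.005 0 0 0" --pt "0 0.112 -0.002 0 0 0"

```text
time: 17.15
position: [0.5115, -0.1323, 0.2736]
ee_rot: [0.0, -0.04, 0.999, 0.0]
wrist_force: [5.1, -0.8, -2.3]
width: 0.127
gripper_force: 24.8
```

Request:
carry_out --pt "0 0.01 0.003 0 0 0" --pt "0 0.02 0.006 0 0 0" --pt "0 0.03 0.01 0 0 0" --pt "0 0.0395 0.0145 0 0 0" --pt "0 0.0485 0.0195 0 0 0" --pt "0 0.0485 0.0195 0 0 0"

```text
time: 17.9
position: [0.5073, -0.0838, 0.2538]
ee_rot: [-0.0, -0.04, 0.999, 0.001]
wrist_force: [3.4, 1.2, 1.9]
width: 0.126
gripper_force: 25.1
```

```bash
python3 - <<'E'
from h import *
s=stat();p=w2c(s['position'])+[0,0,.011];print('theta',np.arctan2(p[2]-.08,.085-p[0])-.019)
arc(1.05,np.linspace(1.05,.91,8)[1:])
E
```

```text
t 17.9 chest mm [-20.4   1.7 253.8] F [-1.   3.5  1.9] w 0.126 25.137834548950195 q [-0.16  0.15 -0.23  1.2   0.   -0.24]
theta 1.0334020430467352
[0, np.float64(0.0037), np.float64(0.0021), 0, 0, 0],[0, np.float64(0.0073), np.float64(0.0042), 0, 0, 0],[0, np.float64(0.0109), np.float64(0.0064), 0, 0, 0],[0, np.float64(0.0144), np.float64(0.0087), 0, 0, 0],[0, np.float64(0.0179), np.float64(0.011), 0, 0, 0],[0, np.float64(0.0213), np.float64(0.0134), 0, 0, 0],[0, np.float64(0.0247), np.float64(0.0159), 0, 0, 0],
```

Request:
carry_out --pt "0 0.0037 0.002 0 0 0" --pt "0 0.0073 0.0042 0 0 0" --pt "0 0.011 0.0064 0 0 0" --pt "0 0.0145 0.0087 0 0 0"

```text
time: 18.4
position: [0.5063, -0.0714, 0.2458]
ee_rot: [0.0, -0.039, 0.999, -0.001]
wrist_force: [0.9, -6.6, 11.4]
width: 0.128
gripper_force: 26.3
```

Request:
carry_out --pt "0 0.0017 0.001 0 0 0" --pt "0 0.0034 0.0022 0 0 0" --pt "0 0.0034 0.0022 0 0 0"

```text
time: 18.77
position: [0.5064, -0.0709, 0.2455]
ee_rot: [0.001, -0.039, 0.999, -0.005]
wrist_force: [-0.8, -11.6, 14.6]
width: 0.129
gripper_force: 26.6
```

```bash
python3 - <<'E'
from h import *
s=stat();p=w2c(s['position'])+[0,0,.011];print('theta',np.arctan2(p[2]-.08,.085-p[0])-.019)
E
```

```text
t 18.77 chest mm [-33.4   1.8 245.5] F [11.6 -1.6 14.6] w 0.129 26.56863033771515 q [-0.13  0.14 -0.25  1.17 -0.01 -0.21]
theta 0.9610542376393254
```

Request:
carry_out --pt "0 -0.0015 -0.0012 0 0 0" --pt "0 -0.003 -0.0022 0 0 0" --pt "0 -0.003 -0.0022 0 0 0"

```text
time: 19.15
position: [0.5063, -0.0716, 0.246]
ee_rot: [0.0, -0.039, 0.999, -0.002]
wrist_force: [2.2, -4.9, 4.4]
width: 0.132
gripper_force: 25.6
```

```bash
python3 - <<'E'
from h import *
s=stat();p=w2c(s['position'])+[0,0,.011];print('theta',np.arctan2(p[2]-.08,.085-p[0])-.019)
w=snap('scene','s4.png')
u,v=proj(w,c2w(-.02,0,.13))[0].astype(int);m=70;i=cv2.imread('pics/s4.png')[v-m:v+m,u-m:u+m];print(u-m,v-m)
cv2.imwrite('pics/c4.png',cv2.resize(i,(600,600),interpolation=cv2.INTER_CUBIC))
E
```

```text
t 19.15 chest mm [-32.7   1.7 246. ] F [5.1 1.9 4.4] w 0.132 25.63796639442444 q [-0.14  0.14 -0.25  1.18 -0.   -0.22]
theta 0.964958785570669
261 138
```

View pics/c4.png

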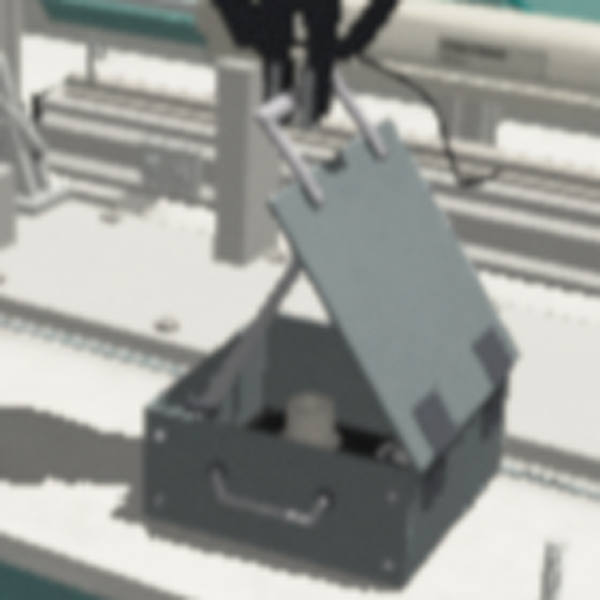

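Request:
carry_out --pt "0 0 0 0 0 0" --pt "0 0 0 0 0 0" --pt "0 0 0 0 0 0" --pt "0 0 -0.015 0 0 0" --pt "0 0 -0.04 0 0 0" --pt "0 0 -0.08 0 0 0" --claw -0.3

```text
time: 19.95
position: [0.5056, -0.07, 0.3264]
ee_rot: [-0.001, -0.04, 0.999, 0.0]
wrist_force: [0.6, 0.7, 0.2]
width: 0.356
gripper_force: 0.0
```

```bash
python3 - <<'E'
from h import *
stat();print(rel(c2w(-.169,-.028,.30),down(55)))
E
```

```text
t 19.95 chest mm [-34.4   1.  326.4] F [-0.7  0.7  0.2] w 0.356 0.0 q [-0.14  0.12 -0.09  1.36  0.   -0.22]
(array([0.0286, 0.1347, 0.0266]), array([55. , -0. ,  0.2]))
```

Request:
carry_out --pt "0.01 0.04 0 0 0 0" --pt "0.02 0.08 0 10 0 0" --pt "0.0286 0.12 0 20 0 0" --pt "0.0286 0.135 0.01 30 0 0" --pt "0.0286 0.135 0.02 40 0 0" --pt "0.0286 0.135 0.026 50 0 0" --pt "0.0286 0.135 0.026 55 0 0" --pt "0.0286 0.135 0.026 55 0 0" --claw -1

```text
time: 20.95
position: [0.467, 0.0633, 0.2985]
ee_rot: [0.017, -0.037, 0.886, -0.462]
wrist_force: [-0.2, -0.6, 0.5]
width: 0.005
gripper_force: 0.0
```

```bash
python3 - <<'E'
from h import *
stat();print(rel(c2w(-.169,-.028,.218),down(55)))
print(rel(c2w(-.0705,-.028,.149),down(55)))
w=snap('scene','s5.png')
u,v=proj(w,c2w(-.06,0,.17))[0].astype(int);m=90;i=cv2.imread('pics/s5.png')[v-m:v+m,u-m:u+m]
cv2.imwrite('pics/c5.png',cv2.resize(i,(600,600),interpolation=cv2.INTER_CUBIC))
E
```

```text
t 20.95 chest mm [-170.2  -27.2  298.5] F [ 0.6 -0.3  0.5] w 0.005 0.0 q [ 0.63  0.43 -0.12  1.66 -0.77  0.82]
(array([0.0005, 0.0653, 0.0471]), array([-0.1,  0.1,  0.3]))
(array([0.0007, 0.0655, 0.1673]), array([-0.1,  0.1,  0.3]))
```

View pics/c5.png

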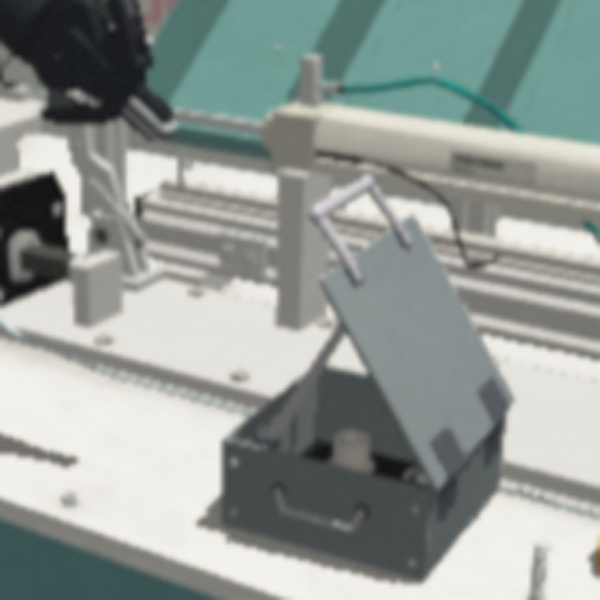

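Request:
carry_out --pt "0.0005 0.033 0.024 0 0 0" --pt "0.0005 0.065 0.047 0 0 0" --pt "0.0005 0.065 0.085 0 0 0" --pt "0.0005 0.065 0.12 0 0 0" --pt "0.0005 0.065 0.15 0 0 0" --pt "0.0005 0.065 0.167 0 0 0" --pt "0.0005 0.065 0.167 0 0 0"

```text
time: 21.88
position: [0.4746, -0.0383, 0.1517]
ee_rot: [0.019, -0.033, 0.887, -0.46]
wrist_force: [0.5, 0.1, -0.4]
width: 0.0
gripper_force: 0.0
```

Request:
carry_out --pt "0 0 0.004 0 0 0" --pt "0 0 0.008 0 0 0" --pt "0 0 0.012 0 0 0" --pt "0 0 0.016 0 0 0" --pt "0 0 0.02 0 0 0" --pt "0 0 0.02 0 0 0"

```text
time: 22.62
position: [0.4755, -0.0537, 0.1389]
ee_rot: [0.018, -0.035, 0.886, -0.461]
wrist_force: [-0.5, -0.2, 0.7]
width: -0.001
gripper_force: 0.0
```

```bash
python3 - <<'E'
from h import *
stat()
E
```

```text
t 22.62 chest mm [-52.9 -27.7 138.9] F [ 0.1 -0.5  0.7] w -0.001 0.0 q [ 0.43  0.47 -0.46  1.11 -0.88  0.57]
```

Request:
carry_out --pt "0 0 0.003 0 0 0" --pt "0 0 0.006 0 0 0" --pt "0 0 0.009 0 0 0" --pt "0 0 0.012 0 0 0" --pt "0 0 0.014 0 0 0"

```text
time: 23.25
position: [0.4768, -0.065, 0.1317]
ee_rot: [0.019, -0.036, 0.886, -0.462]
wrist_force: [-2.9, 4.2, 6.7]
width: 0.001
gripper_force: 3.4
```

Request:
carry_out --pt "0 0 0.002 0 0 0" --pt "0 0 0.004 0 0 0"

```text
time: 23.5
position: [0.4772, -0.0684, 0.1296]
ee_rot: [0.019, -0.036, 0.886, -0.462]
wrist_force: [-2.2, 1.9, 6.4]
width: 0.0
gripper_force: 2.6
```

Request:
carry_out --pt "0 0 0.002 0 0 0" --pt "0 0 0.004 0 0 0"

```text
time: 23.75
position: [0.4775, -0.0715, 0.1268]
ee_rot: [0.019, -0.035, 0.886, -0.462]
wrist_force: [-2.2, 3.0, 7.1]
width: -0.001
gripper_force: 3.8
```

Request:
carry_out --pt "0 0 0.002 0 0 0" --pt "0 0 0.004 0 0 0"

```text
time: 24.0
position: [0.478, -0.073, 0.1258]
ee_rot: [0.019, -0.036, 0.887, -0.461]
wrist_force: [-16.7, 35.9, 33.5]
width: 0.001
gripper_force: 25.0
```

Request:
carry_out --pt "0 0 0.002 0 0 0" --pt "0 0 0.003 0 0 0"

```text
time: 24.25
position: [0.4782, -0.0735, 0.1254]
ee_rot: [0.019, -0.037, 0.887, -0.46]
wrist_force: [-26.7, 54.0, 49.7]
width: -0.006
gripper_force: 37.3
```

Request:
carry_out --pt "0 0 -0.006 0 0 0" --pt "0 0 -0.015 0 0 0" --pt "0 0 -0.04 0 0 0" --pt "0 0 -0.08 0 0 0" --pt "0 0 -0.12 0 0 0" --pt "0 0 -0.15 0 0 0" --pt "0 0 -0.15 0 0 0" --pt "0 0 -0.15 0 0 0"

```text
time: 25.25
position: [0.4676, 0.0448, 0.2077]
ee_rot: [0.018, -0.035, 0.886, -0.462]
wrist_force: [-0.3, -0.1, 0.1]
width: 0.0
gripper_force: 0.0
```

```bash
python3 - <<'E'
from h import *
stat()
w=snap('scene','s6.png')
i=[]
for f in('s5.png','s6.png'):
    u,v=proj(w,c2w(-.01,0,.14))[0].astype(int);m=60;i.append(cv2.resize(cv2.imread('pics/'+f)[v-m:v+m,u-m:u+m],(400,400),interpolation=cv2.INTER_CUBIC))
print(u-m,v-m)
cv2.imwrite('pics/c6.png',np.hstack(i))
for th in(.88,.93,.965,1.0,1.03):print(th,((proj(w,c2w(.085-.21*np.cos(th)+.004*np.sin(th),-.045,.08+.21*np.sin(th)+.004*np.cos(th)))[0]-[u-m,v-m])*400/120).round(0))
E
```

```text
t 25.25 chest mm [-151.7  -28.   207.7] F [ 0.1 -0.3  0.1] w 0.0 0.0 q [ 0.6   0.49 -0.26  1.45 -0.79  0.79]
275 145
0.88 [139.  81.]
0.93 [149.  74.]
0.965 [157.  70.]
1.0 [165.  66.]
1.03 [172.  62.]
```

View pics/c6.png

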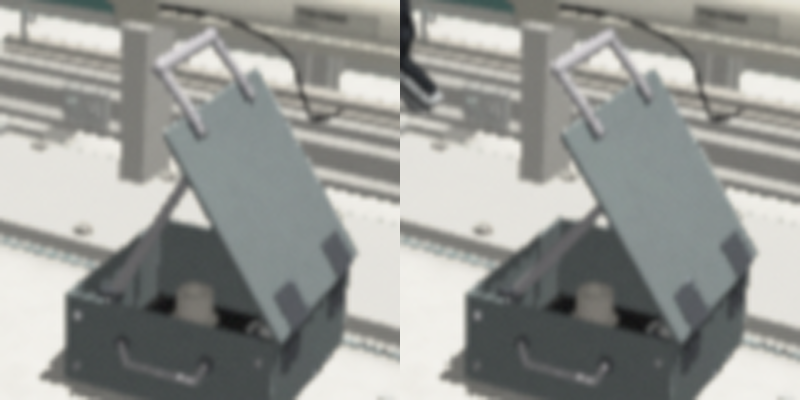

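```bash
python3 -c "
from plant import arm;print(arm.hand_in())"
```

```text
the job is handed in; nothing more can be done
None
```

The lid is propped open on the rod, with the tip in the stay plate's hole as judged by the rod's dead stop and a lid angle of about 0.95. The job was handed in at about 25 s with the robot clear; the final push with the closed fingertips briefly peaked near 78 N at the wrist (limit 120 N).

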